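# Hold the relief valve bonnet down on its spring for the fitter

## Robot

A 6-joint arm with a two-finger parallel gripper is mounted at the origin on the work surface. World frame = base frame: x ahead of the robot, y to its left, z up, the work surface at z = 0. Lengths are in m, angles in degrees, forces in N, time in s.
With the tool pointing down it reaches from about 0.4 to 0.825 m from the base axis. Payload 7 kg.
Tool frame: the origin (TCP) lies on the centre line of the jaws, within the pads' length; the fingertips stand 19 mm ahead of it and the grasp point (between the pads) is the TCP (r.tip_extent is the distance from the TCP to the fingertips, in m); z points along the fingers, y is the line along which they close (so a half turn about z gives the same grasp; the last joint's range is limited). The gripper opens to 88 mm and grips with 3 to 60 N. Pads are 19 mm wide; open, the fingers measure 130 mm over their backs; the gripper's body (78 mm by 193 mm) begins 47 mm behind the grasp point.
Start: joints at [-59.124, 20.546, 0.682, 0, -70.136, -16.507], TCP at [0.167, -0.654, 0.246] pointing down, gripper open.
Joint ranges: [-176.03, 176.03], [-82.01, 121.73], [-58.28, 71.71], [-173.87, 95.51], [-174.79, -0.11], [-173.66, 173.66]. Speed limits (degrees/s): [136.94, 136.94, 172.46, 180, 180, 180].

## Interface

Orientations are given as [roll, pitch, yaw] about the fixed x, y, z axes, in that order (R = Rz(yaw) Ry(pitch) Rx(roll)).
In Python, from plant import r gives the robot as it stands. The module is installed in compiled form; this text tells all that it offers.
- The arm moves only by the tool jog_arm, never from a script. Its argument "deltas" is a list that holds one entry, the list of rows, each a list of 5 numbers: the opening, from -1 (shut) to 1 (fully open), then the shift along the world's x, y, z in cm, then the turn about the world's z in rad. In form: [[[claw, dx, dy, dz, turn], ...]]. A call has 1 to 8 rows; each row shifts and turns the commanded pose from where the row before left it; what a row does not reach is not made up. A row lasts 1/8 s, in which the tool goes at most 62.5 mm and 10.7 degrees, less where a joint would pass 70% of its speed; a pose out of reach is approached as far as the arm can. A call with a gripper value outside its range is refused whole. The fingers move at their own pace and stop on an object; "force" is the grip in N (left out, the last holds). Time passes only in rows, so rows that do not move let the fingers close. It gives the time, the measured TCP pose, the force, the opening and the grip force at its end, in the units of the state.
- r.get_state(): the state, without advancing time (a new reading comes with each control period).
- r.capture(name): name is "side" or "top"; returns the picture (384x512x3 uint8, blue, green, red); there is no depth.
- r.camera_info(name): a dict with "fx", "fy", "cx", "cy" (pixels), "view" (4x4, takes a point from world to camera coordinates). Camera axes: x right, y up, looking along -z (the intrinsics and any distortion apply to the point x, -y, -z); pixel columns grow to the right and rows downward; lengths in m; the calibration is good to about 2 mm. A picture is of the moment at which its call begins. camera_info takes no time and is no camera call.
- r.close_job(): hands the job in; it is judged then, once.
The state is a dict: "time_s": time; "joints": joint angles; "qd": joint speeds; "joint_torque": joint torques, N m; "tcp_pos": TCP position; "eef_rot": TCP orientation; "contact_force": force on the tool from outside, world axes, zero at the start; "moment": the same for the moment, N m; "gripper_width": finger opening in m; "gripper_force": force on a finger pad.
Only numpy, scipy, OpenCV 4.12 (cv2) and the standard library are available. Lean on these libraries where they do the work, as an engineer would, in place of code of your own. Each camera call takes 0.05 s, during which the arm holds its last target. There are 200 camera calls.

## Task

Put the loose two-hole bonnet over the two studs of the pump's relief valve, ease it down against the spring until it is flush on its seat all round, and hold it there with a steady downward push of about 15 newtons in all (spring included, never a slam) so that the fitter can run the nuts on. Leave the tools and parts lying around where they are. Finish while still holding the bonnet pressed down: do not let go, the spring would lift it again.

Things in the scene. Friction and masses are not known exactly. Their poses are not given: they have to be found in the camera images.
- bonnet: Loose aluminium cover, about 0.2 kg, lying flat: oval flange 10 mm thick, 109 mm long (x), 61 mm wide (y), a 13 mm through hole on x 38 mm either side of the middle. In the middle a hexagonal boss, 30 mm across the flats facing +y and -y, top 44 mm above the flat underside, plus a 3 mm button. Origin: centre of the underside; z up. Same after half a turn.
- pump: Blue pump, 170 mm long (x), 125 mm wide (y), heavy, does not move. Origin: centre of its underside. Top middle: relief valve chamber ending in an oval flange like the bonnet's, long along x, with a thin brown gasket. Two 9 mm steel studs with tapered tips stand up 30 mm above the gasket, on the x axis 38 mm either side of the middle.
- valve_seat (a point): Centre of the gasket face on top of the pump's relief valve chamber, 150 mm above the table; axes as the pump's. The bonnet is home when its underside rests here, either way round, with the studs through its holes.
- spring_plate (a joint): Round steel plate, 33 mm across, midway between the studs, standing 14 mm proud of the gasket face on its spring; moves straight down. 0 when free, 0.014 m when level with the gasket face. Spring: 2.4 N at 0 plus 0.6 N per mm, so about 11 N when level (the bonnet's own weight gives about 2 N of this).
- hammer: Hammer with a wooden handle, 260 mm long, lying flat beyond the work, on the far side; not needed. Origin: middle of its length, on the table.
- spanner: Steel open-ended spanner, 180 mm long, lying flat beyond the work, on the far side; not needed. Origin: middle of its length, on the table.
- sleeve: Upright steel sleeve, 42 mm diameter, 36 mm tall; not needed. Origin: centre of its underside.
- nut_dish: Round metal dish, 84 mm diameter, 22 mm tall, with the nuts and washers for the fitter; not needed. Origin: centre of its underside.
Mind the look-alikes: they are no part of the job. Several things have the shape of the pump; the one meant has the colours described above. There is more than one size of the bonnet; the one meant has the size given above.

How it is judged:
By the outcome, as a careful person would: the job done as asked, in the order asked, and still so for the second after the job is handed in, while the arm keeps its last pose, push and grip.
It also fails if it takes over 64 s, if anything falls off the work surface, if the arm or the gripper's body presses on something with over 40 N, if the wrist force passes 120 N, or if a joint passes its speed limit or range.

## Working session

There is one attempt and no reset: what is moved stays moved. The work goes in short steps, Python scripts to look and compute and a tool call to move; the robot and the scene stay as the last step left them, time stands still between calls to the robot, and variables do not carry over. Pictures are saved under pics/ and viewed, at most 10 in all, crops included, and the job is handed in when it is done.

Besides the shell and the picture viewer there is one more tool, called after "Request:" in YAML: its name, and indented under it one key for each argument. jog_arm: Moves the arm, as the interface text tells. Its arguments: {"type":"object","properties":{"deltas":{"type":"array"},"force":{"type":"number"}},"required":["deltas"]}

```bash
mkdir -p pics; python3 - <<'E'
from plant import r
import cv2
for n in("top","side"):
    cv2.imwrite(f"pics/{n}0.png",r.capture(n)); print(r.camera_info(n))
print(r.get_state())
E
```

```text
{'fx': 389.4819707969001, 'fy': 389.4819707969001, 'cx': 255.6133810614354, 'cy': 193.2189763012948, 'view': array([[ 0.02929989, -0.99955673,  0.00527911, -0.04798142],
       [ 0.99067476,  0.02974177,  0.13296221, -0.63752218],
       [-0.13306028,  0.00133411,  0.99110705, -1.12660852],
       [ 0.        ,  0.        ,  0.        ,  1.        ]])}
{'fx': 452.11305502639374, 'fy': 452.11305502639374, 'cx': 256.9737637990935, 'cy': 190.35308109351385, 'view': array([[-0.83079568, -0.55653875,  0.00656944,  0.48982484],
       [ 0.43267371, -0.63837655,  0.63660729, -0.3301481 ],
       [-0.35010285,  0.53173301,  0.77116016, -1.05077142],
       [ 0.        ,  0.        ,  0.        ,  1.        ]])}
{'time_s': 0.1, 'joints': array([-5.91237664e+01,  2.05874964e+01,  6.36645779e-01, -1.65564628e-02,
       -7.01343523e+01, -1.65060033e+01]), 'qd': array([-0.02819551, -0.12294047,  0.03446238,  0.00592338, -0.06205526,
       -0.0112786 ]), 'joint_torque': array([-1.22171434e-03, -5.84165025e+01,  2.93753314e+01,  7.01560602e+00,
        1.02121293e-02, -6.74826288e-05]), 'tcp_pos': array([ 0.16737868, -0.65348685,  0.24470013]), 'eef_rot': array([ 1.79913886e+02, -9.28622653e-03, -1.65635400e+02]), 'contact_force': array([ 0.35606829, -0.69416475,  0.30043199]), 'moment': array([-0.0402308 ,  0.01871384,  0.03603324]), 'gripper_force': 0.0, 'gripper_width': 0.08780663620610077}
```

View pics/top0.png

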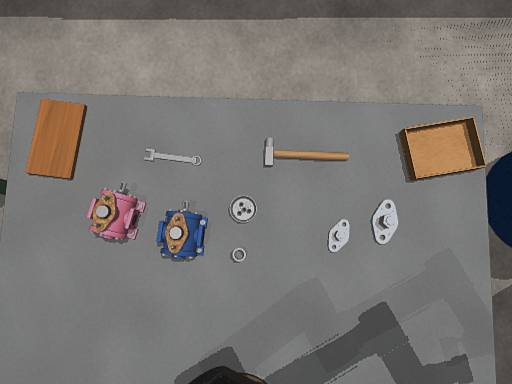

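View pics/side0.png

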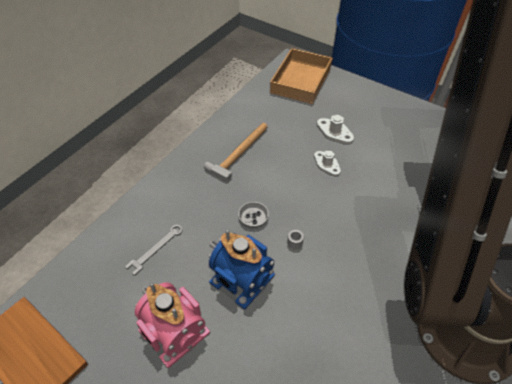

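The top view shows two bonnets, at about (339,236) small and (385,222) large. The blue pump is at (182,233) and the pink one at (115,213). Next I measure them.

```bash
cat > h.py <<'E'
import numpy as np, cv2
from plant import r
def cam(n):
    c=r.camera_info(n); V=c["view"]; return c,V[:3,:3],V[:3,3]
def ray(n,px):
    c,R,t=cam(n); px=np.atleast_2d(px).astype(float)
    d=np.c_[(px[:,0]-c["cx"])/c["fx"],-(px[:,1]-c["cy"])/c["fy"],-np.ones(len(px))]
    return -R.T@t, d@R
def plane(n,px,z):
    o,d=ray(n,px); return o+d*((z-o[2])/d[:,2])[:,None]
def proj(n,p):
    c,R,t=cam(n); q=np.atleast_2d(p)@R.T+t
    return np.c_[c["cx"]+c["fx"]*q[:,0]/-q[:,2], c["cy"]-c["fy"]*q[:,1]/-q[:,2]]
def two(a,b):
    (o1,d1),(o2,d2)=ray("top",a),ray("side",b); A=np.c_[d1[0],-d2[0]]
    s=np.linalg.lstsq(A,o2-o1,rcond=None)[0]; p,q=o1+s[0]*d1[0],o2+s[1]*d2[0]
    return (p+q)/2,np.linalg.norm(p-q)
E
python3 - <<'E'
from h import *
for n,boxes in(("top",[(320,210,360,260),(365,190,405,255)]),("side",[(305,145,348,182),(310,108,360,148)])):
    im=cv2.imread(f"pics/{n}0.png")
    for x0,y0,x1,y1 in boxes:
        g=im[y0:y1,x0:x1].min(2); m=(g>140).astype(np.uint8)
        cs,_=cv2.findContours(m,cv2.RETR_EXTERNAL,cv2.CHAIN_APPROX_NONE); c=max(cs,key=cv2.contourArea).reshape(-1,2)+[x0,y0]
        P=plane(n,c,.01)[:,:2]; print(n,cv2.minAreaRect((P*1000).astype(np.float32)),np.median(g))
t=cv2.imread("pics/top0.png");s=cv2.imread("pics/side0.png")
f=lambda im,x,y,w,h,k:cv2.resize(im[y:y+h,x:x+w],None,fx=k,fy=k,interpolation=cv2.INTER_CUBIC)
a=np.hstack([f(t,152,195,64,72,4),f(t,315,195,100,72,4)]) # 256+400
b=np.hstack([f(s,200,225,82,72,4),f(s,300,110,64,72,4)])
b=cv2.copyMakeBorder(b,0,0,0,a.shape[1]-b.shape[1],cv2.BORDER_CONSTANT)
cv2.imwrite("pics/c0.png",np.vstack([a,b])); print(np.vstack([a,b]).shape)
E
```

```text
top ((522.479248046875, -286.77801513671875), (61.01068115234375, 98.37576293945312), 89.85070037841797) 123.0
top ((569.580322265625, -427.832275390625), (73.70869445800781, 135.94723510742188), 89.3805160522461) 123.0
side ((525.4149169921875, -289.055419921875), (64.27120208740234, 107.27597045898438), 46.160396575927734) 131.0
side ((571.2357177734375, -435.33642578125), (95.4862060546875, 133.08062744140625), 52.69502639770508) 130.0
(576, 656, 3)
```

View pics/c0.png

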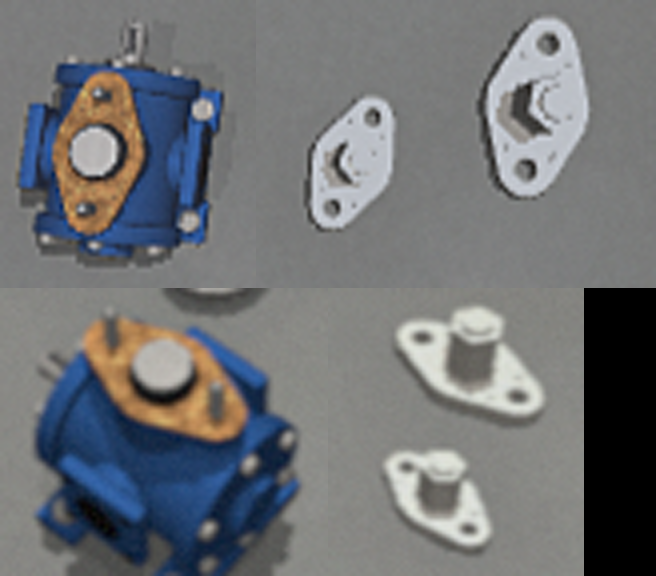

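The crop shows the bonnet holes at top-image pixels of about (344,224) and (334,247) for the small one, and (388,206) and (382,237) for the large. The pump's studs are at about (177,218) and (173,247). I'll refine these with hole centroids.

```bash
python3 - <<'E'
from h import *
np.set_printoptions(precision=4,suppress=True)
from scipy.spatial.distance import pdist
cz={n:cv2.imread(f"pics/{n}0.png") for n in("top","side")}
print("cams",*[ray(n,[0,0])[0] for n in cz])
def hole(n,x,y,w=4):
    x,y=int(round(x)),int(round(y)); g=cz[n][y-w:y+w+1,x-w:x+w+1].mean(2); wt=np.clip(np.percentile(g,75)-25-g,0,None)
    Y,X=np.mgrid[-w:w+1,-w:w+1]; return np.array([x+(X*wt).sum()/wt.sum(),y+(Y*wt).sum()/wt.sum()])
# holes: crop offsets
S=lambda x,y:(300+(x-328)/4-.4,110+(y-288)/4-.4)
T=lambda x,y:(315+(x-256)/4-.4,195+y/4-.4)
for nm,tt,ss in(("small",[T(372,118),T(331,208)],[S(407,467),S(468,528)]),("large",[T(548,43),T(526,169)],[S(423,337),S(518,396)])):
    for n,q in(("top",tt),("side",ss)):
        h=np.array([hole(n,*p) for p in q]); P=plane(n,h,.009)[:,:2]; d=P[0]-P[1]
        print(nm,n,h.ravel(),P.ravel(),"mid",P.mean(0),"len",np.linalg.norm(d),"yaw",np.degrees(np.arctan2(d[1],d[0])))
for b in((320,210,360,260),(365,190,405,255)):
    x0,y0,x1,y1=b; m=(cz["top"][y0:y1,x0:x1].min(2)>150).astype(np.uint8)
    cs,_=cv2.findContours(m,0,1); c=max(cs,key=cv2.contourArea).reshape(-1,2)+[x0,y0]; P=plane("top",c,.01)[:,:2]
    print("feret",pdist(P).max()+.0025)
# pump: gasket mask at z=.15
for n,b in(("top",(160,205,195,260)),("side",(215,228,268,268))):
    x0,y0,x1,y1=b; h=cv2.cvtColor(cz[n][y0:y1,x0:x1],cv2.COLOR_BGR2HSV); m=((h[...,0]<25)&(h[...,1]>80)).astype(np.uint8)
    cs,_=cv2.findContours(m,0,1); c=cv2.convexHull(max(cs,key=cv2.contourArea)).reshape(-1,2)+[x0,y0]; P=(plane(n,c,.15)[:,:2]*1000).astype(np.float32)
    M=cv2.moments(P); print(n,"gasket centroid",M["m10"]/M["m00"],M["m01"]/M["m00"],"feret",pdist(P).max(),"yaw",np.degrees(.5*np.arctan2(2*M["mu11"],M["mu20"]-M["mu02"])))
p,e=zip(two((152+101/4-.4,195+93/4-.4),(200+111/4-.4,225+(314-288)/4-.4)),two((152+87/4-.4,195+208/4-.4),(200+215/4-.4,225+(387-288)/4-.4)))
print("stud tips",p,e)
E
```

```text
cams [ 0.4831 -0.0275  1.2016] [0.1819 0.6206 1.0173]
small top [344.122  223.3693 332.9626 247.4605] [ 0.5582 -0.3027  0.4842 -0.2687] mid [ 0.5212 -0.2857] len 0.0814951771476145 yaw -24.638596284119032
small side [319.7493 153.618  334.7748 171.7215] [ 0.5607 -0.3068  0.4869 -0.2657] mid [ 0.5238 -0.2863] len 0.08445202001177309 yaw -29.112686091423427
large top [388.0007 205.3897 382.4518 236.7733] [ 0.6176 -0.4381  0.5209 -0.4196] mid [ 0.5692 -0.4288] len 0.09848784202479584 yaw -10.812885024581794
large side [322.8477 121.6273 346.9017 137.8344] [ 0.6233 -0.4422  0.5226 -0.4177] mid [ 0.5729 -0.4299] len 0.10372069931878666 yaw -13.705476503331647
feret 0.10959428417821009
feret 0.1413259769644819
top gasket centroid 511.4093037626926 181.23322835311652 feret 106.40224993009129 yaw -5.178063036473945
side gasket centroid 514.4462872090361 181.22364030288713 feret 107.84621460126134 yaw -4.987111709096542
stud tips (array([0.5505, 0.1768, 0.178 ]), array([0.4759, 0.1823, 0.1756])) (np.float64(0.003233553302746877), np.float64(0.004135278192625709))
```

```bash
python3 - <<'E'
from h import *
for n,b in(("top",(320,210,360,260)),("side",(305,145,348,182))):
    im=cv2.imread(f"pics/{n}0.png"); x0,y0,x1,y1=b; k=4
    g=cv2.resize(im[y0:y1,x0:x1].min(2),None,fx=k,fy=k,interpolation=cv2.INTER_CUBIC)
    for th in(140,150,160):
        cs,_=cv2.findContours((g>th).astype(np.uint8),0,1); c=(max(cs,key=cv2.contourArea).reshape(-1,2)+.5)/k-.5+[x0,y0]
        P=cv2.convexHull((plane(n,c,.01)[:,:2]*1000).astype(np.float32)); M=cv2.moments(P)
        print(n,M["m10"]/M["m00"],M["m01"]/M["m00"],M["m00"],"yaw",np.degrees(.5*np.arctan2(2*M["mu11"],M["mu20"]-M["mu02"])))
E
```

```text
top 522.0502435454972 -286.29266435428605 4654.321920281276 yaw -23.91644917071045
top 521.9136141249531 -286.1440966821988 4550.731100451434 yaw -23.91912847442533
top 521.8375325137532 -286.0218375227829 4428.1813443994615 yaw -23.927525018368396
side 526.8996208309612 -292.73654222079614 5850.177793691168 yaw -32.393140378435405
side 526.640672541418 -292.19941406101395 5593.779309232719 yaw -32.18858549777509
side 526.6548874243434 -292.2200847669216 5393.57892474765 yaw -32.59357305575484
```

Request:
jog_arm:
  deltas:
    - [[1, 3.5, 3.7, 0, -0.08], [1, 3.5, 3.7, 0, -0.08], [1, 3.5, 3.7, 0, -0.08], [1, 3.5, 3.7, 0, -0.08], [1, 3.5, 3.7, 0, -0.08], [1, 3.5, 3.7, 0, -0.08], [1, 3.5, 3.7, 0, -0.08], [1, 3.5, 3.7, 0, -0.08]]

```text
time_s: 1.1
tcp_pos: [0.4483, -0.3564, 0.2454]
eef_rot: [180.0, -0.0, 157.5]
contact_force: [0.8, 0.0, 0.8]
gripper_width: 0.0876
gripper_force: 0.0
```

Request:
jog_arm:
  deltas:
    - [[1, 3.8, 3.5, -2, -0.03], [1, 3.8, 3.6, -2, 0], [1, 0, 0, -2, 0], [1, 0, 0, -1, 0], [1, 0, 0, 0, 0], [1, 0, 0, 0, 0]]

```text
time_s: 1.85
tcp_pos: [0.5235, -0.2876, 0.1764]
eef_rot: [180.0, 0.1, 155.9]
contact_force: [0.1, -0.3, -0.0]
gripper_width: 0.0875
gripper_force: 0.0
```

Request:
jog_arm:
  deltas:
    - [[1, 0, 0.15, -3, 0], [1, 0, 0, -4, 0], [1, 0, 0, -3.5, 0], [1, 0, 0, -2, 0], [1, 0, 0, -1.2, 0], [1, 0, 0, -0.6, 0], [1, 0, 0, 0, 0], [1, 0, 0, 0, 0]]

```text
time_s: 2.85
tcp_pos: [0.5241, -0.2856, 0.0335]
eef_rot: [180.0, 0.1, 156.0]
contact_force: [-0.0, 0.2, -0.4]
gripper_width: 0.0875
gripper_force: 0.0
```

Request:
jog_arm:
  deltas:
    - [[0, 0, 0, 0, 0], [-0.2, 0, 0, 0, 0], [-0.4, 0, 0, 0, 0], [-0.6, 0, 0, 0, 0], [-1, 0, 0, 0, 0], [-1, 0, 0, 0, 0], [-1, 0, 0, 0, 0], [-1, 0, 0, 0, 0]]
  force: 20

```text
time_s: 3.85
tcp_pos: [0.5235, -0.2853, 0.0325]
eef_rot: [180.0, -0.0, 156.0]
contact_force: [0.8, 0.2, -0.7]
gripper_width: 0.0299
gripper_force: 20.0
```

```bash
python3 - <<'E'
from h import *
print(r.get_state())
t=r.capture("top");s=r.capture("side")
f=lambda im,x,y,w,h,k:cv2.resize(im[y:y+h,x:x+w],None,fx=k,fy=k,interpolation=cv2.INTER_CUBIC)
cv2.imwrite("pics/g1.png",np.hstack([f(t,290,190,95,100,4),f(s,285,100,95,100,4)]))
E
```

```text
{'time_s': 3.85, 'joints': array([-9.82700408e+00,  2.56214816e+01, -2.33377408e+01, -2.11592260e-03,
       -4.10407543e+01, -1.04188978e+02]), 'qd': array([-0.05290996, -0.02966758,  0.01823074,  0.05320124,  0.01078913,
        0.08483059]), 'joint_torque': array([-1.47374785e-01, -5.61123633e+01,  2.03495604e+01,  4.89510521e+00,
       -1.38750812e-01, -1.23797021e-03]), 'tcp_pos': array([ 0.52352196, -0.28532931,  0.03253249]), 'eef_rot': array([ 1.79998647e+02, -3.17966847e-04,  1.55982422e+02]), 'contact_force': array([ 0.81565763,  0.24784903, -0.65307309]), 'moment': array([-0.0150305 , -0.00788297,  0.02994844]), 'gripper_force': 19.999897481611697, 'gripper_width': 0.02993287742188663}
```

View pics/g1.png

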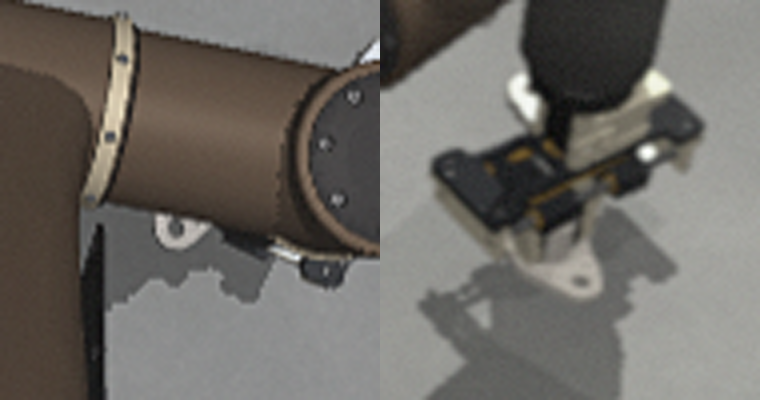

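Grip is on the 30 mm flats (width 29.9 mm). The side crop shows the flange projecting squarely below the fingers. Lift and carry.

Request:
jog_arm:
  deltas:
    - [[-1, 0, 0, 0, 0], [-1, 0, 0, 1, 0], [-1, 0, 0, 3, 0], [-1, 0, 0, 4, 0], [-1, 0, 0, 5, 0], [-1, 0, 0, 5, 0], [-1, 0, 0, 3, 0], [-1, 0, 0, 1, 0]]
  force: 40

```text
time_s: 4.95
tcp_pos: [0.5239, -0.2855, 0.2551]
eef_rot: [180.0, 0.2, 156.0]
contact_force: [0.7, 0.1, -2.3]
gripper_width: 0.0298
gripper_force: 40.0
```

Request:
jog_arm:
  deltas:
    - [[-1, -0.1, 2, 0, 0.02], [-1, -0.1, 3.5, 0, 0.03], [-1, -0.1, 4, 0, 0.03], [-1, -0.1, 4, 0, 0.03], [-1, -0.1, 4, 0, 0.03], [-1, -0.1, 4, 0, 0.03], [-1, -0.1, 4, 0, 0.03], [-1, -0.1, 4, 0, 0.03]]

```text
time_s: 5.95
tcp_pos: [0.5139, 0.0114, 0.2508]
eef_rot: [-179.9, -0.2, 169.3]
contact_force: [1.0, -0.5, -3.4]
gripper_width: 0.0301
gripper_force: 40.0
```

Request:
jog_arm:
  deltas:
    - [[-1, -0.1, 4, 0, 0.03], [-1, -0.1, 4, 0, 0.03], [-1, -0.05, 4, 0, 0.03], [-1, 0, 3, 0, 0.01], [-1, 0, 2, 0, 0], [-1, 0, 0, 0, 0], [-1, 0, 0, 0, 0], [-1, 0, 0, 0, 0]]

```text
time_s: 6.95
tcp_pos: [0.5129, 0.1788, 0.2525]
eef_rot: [-180.0, -0.0, 174.8]
contact_force: [-0.5, -0.4, -2.6]
gripper_width: 0.0296
gripper_force: 40.0
```

```bash
python3 - <<'E'
from h import *
print(r.get_state())
t=r.capture("top");s=r.capture("side")
cv2.imwrite("pics/t2.png",t);cv2.imwrite("pics/s2.png",s)
f=lambda im,x,y,w,h,k:cv2.resize(im[y:y+h,x:x+w],None,fx=k,fy=k,interpolation=cv2.INTER_CUBIC)
cv2.imwrite("pics/g2.png",np.hstack([f(t,135,180,80,120,4),f(s,185,170,110,120,4)]))
E
```

```text
{'time_s': 6.95, 'joints': array([ 3.98993292e+01,  7.87490197e+00, -1.54036490e+01, -2.66204426e-03,
       -6.67380647e+01, -1.35063628e+02]), 'qd': array([-0.10059806, -0.11123891,  0.30403278, -0.00854024,  0.09064646,
       -0.07958495]), 'joint_torque': array([ 2.61597550e-01, -4.06081116e+01,  2.93548107e+01,  7.06434265e+00,
       -7.98092340e-02,  2.29709287e-03]), 'tcp_pos': array([0.512879  , 0.17883427, 0.252462  ]), 'eef_rot': array([-1.79989965e+02, -1.34670796e-02,  1.74834649e+02]), 'contact_force': array([-0.47922695, -0.445977  , -2.63969023]), 'moment': array([-0.04628157, -0.01964933,  0.03373795]), 'gripper_force': 39.999673402053304, 'gripper_width': 0.02960875254832926}
```

View pics/g2.png

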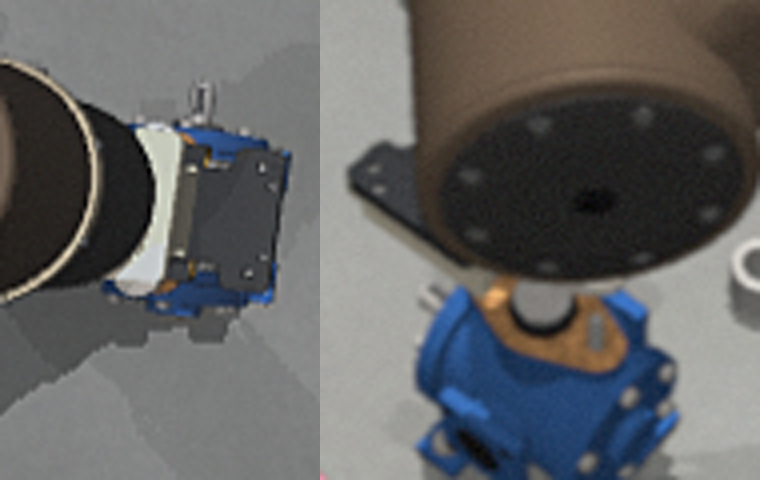

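The arm hides the parts in both views here, so I'll refine the seat position from the first pictures (spring plate and studs).

```bash
python3 - <<'E'
from h import *
im={n:cv2.imread(f"pics/{n}0.png") for n in("top","side")}
for n,b in(("top",(162,220,192,247)),("side",(228,233,254,254))):
    x0,y0,x1,y1=b;k=4; a=cv2.resize(im[n][y0:y1,x0:x1],None,fx=k,fy=k,interpolation=cv2.INTER_CUBIC)
    h=cv2.cvtColor(a,cv2.COLOR_BGR2HSV)
    for v in(120,140):
        m=((h[...,1]<50)&(h[...,2]>v)).astype(np.uint8); cs,_=cv2.findContours(m,0,1)
        c=(cv2.convexHull(max(cs,key=cv2.contourArea)).reshape(-1,2)+.5)/k-.5+[x0,y0]
        P=(plane(n,c,.164)[:,:2]*1000).astype(np.float32);M=cv2.moments(P);print(n,"plate",M["m10"]/M["m00"],M["m01"]/M["m00"],"dia",np.sqrt(M["m00"]*4/np.pi))
    y=np.radians(-5); c=np.array([.513,.1812,0]);u=np.array([np.cos(y),np.sin(y),0])*.038
    print(n,"pred studs base/tip",[proj(n,c+s*u+[0,0,z])[0].round(1) for s in(1,-1) for z in(.15,.18)])
f=lambda im,x,y,w,h,k:cv2.resize(im[y:y+h,x:x+w],None,fx=k,fy=k,interpolation=cv2.INTER_CUBIC)
a,b=f(im["top"],157,205,40,56,10),f(im["side"],210,220,64,56,10)[:,:400]
b=f(im["side"],217,222,40,56,10)
cv2.imwrite("pics/z.png",np.hstack([a,b]))
E
```

```text
top plate 511.4202741034406 181.59835805670912 dia 32.12569587629089
top plate 511.36439543079393 181.547792182248 dia 31.101882950842565
top pred studs base/tip [array([178.2, 217.9]), array([176. , 217.1]), array([174.2, 246.1]), array([171.8, 246.1])]
side plate 514.3190526236267 181.29727656213086 dia 32.367191431420665
side plate 514.6239875403546 180.88033647719587 dia 31.55670990582754
side pred studs base/tip [array([228.2, 238.4]), array([227.6, 231. ]), array([254. , 256.5]), array([254. , 249.3])]
```

View pics/z.png

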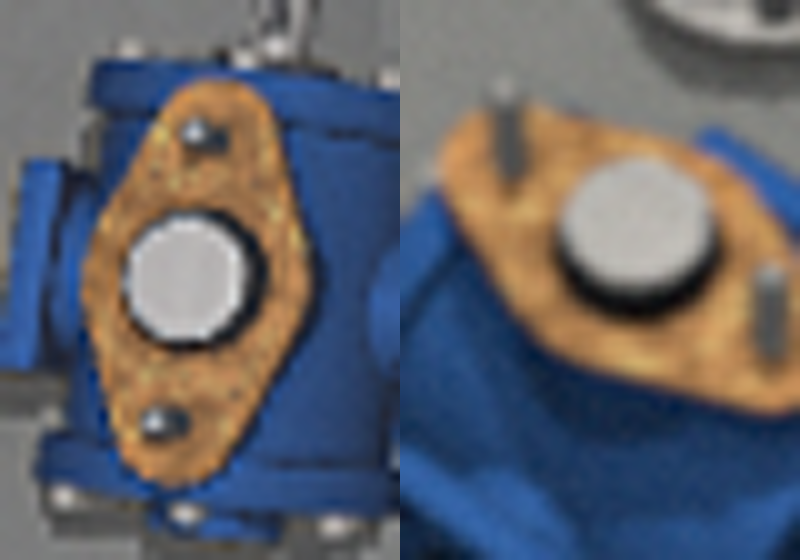

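Request:
jog_arm:
  deltas:
    - [[-1, 0.08, 0.26, -0.5, 0], [-1, 0, 0, -1, 0], [-1, 0, 0, -1, 0], [-1, 0, 0, -0.5, 0], [-1, 0, 0, 0, 0], [-1, 0, 0, 0, 0], [-1, 0, 0, 0, 0]]

```text
time_s: 7.92
tcp_pos: [0.514, 0.1824, 0.2229]
eef_rot: [180.0, 0.0, 174.9]
contact_force: [-0.2, -0.5, -2.0]
gripper_width: 0.0296
gripper_force: 40.0
```

Request:
jog_arm:
  deltas:
    - [[-1, 0, 0, -0.2, 0], [-1, 0, 0, -0.2, 0], [-1, 0, 0, -0.2, 0], [-1, 0, 0, -0.2, 0], [-1, 0, 0, -0.2, 0], [-1, 0, 0, 0, 0], [-1, 0, 0, 0, 0]]

```text
time_s: 8.8
tcp_pos: [0.5138, 0.1822, 0.2126]
eef_rot: [180.0, 0.0, 174.9]
contact_force: [-0.3, -0.8, -1.8]
gripper_width: 0.0297
gripper_force: 40.0
```

Request:
jog_arm:
  deltas:
    - [[-1, 0, -0.07, 0, 0], [-1, 0, 0, -0.1, 0], [-1, 0, 0, -0.1, 0], [-1, 0, 0, -0.1, 0], [-1, 0, 0, -0.1, 0], [-1, 0, 0, 0, 0], [-1, 0, 0, 0, 0]]

```text
time_s: 9.68
tcp_pos: [0.5138, 0.1815, 0.2085]
eef_rot: [-180.0, -0.0, 174.9]
contact_force: [0.2, 0.7, -2.6]
gripper_width: 0.0296
gripper_force: 40.0
```

```bash
python3 - <<'E'
from h import *
s=r.get_state();print(s["contact_force"],s["moment"],s["tcp_pos"])
t=r.capture("top");s=r.capture("side")
f=lambda im,x,y,w,h,k:cv2.resize(im[y:y+h,x:x+w],None,fx=k,fy=k,interpolation=cv2.INTER_CUBIC)
cv2.imwrite("pics/g3.png",np.hstack([f(t,145,190,70,100,5),f(s,200,200,90,100,5)]))
E
```

```text
[ 0.23951749  0.69628123 -2.6265592 ] [-0.04348584 -0.04560229  0.03140075] [0.51378808 0.18154253 0.20854942]
```

View pics/g3.png

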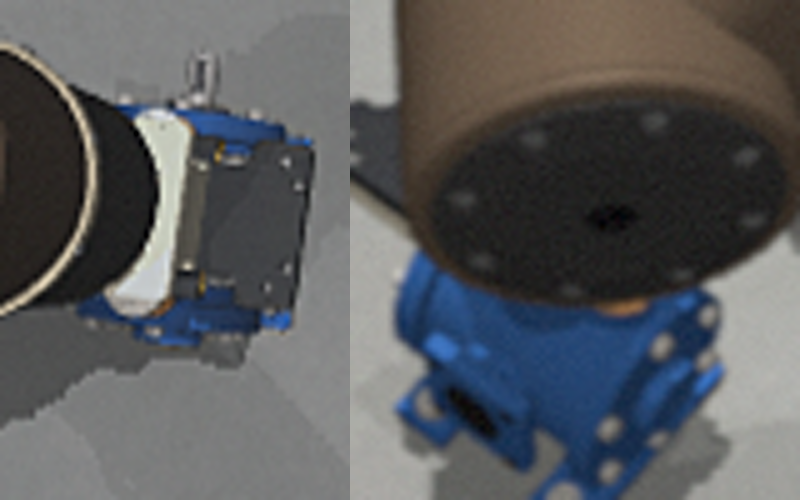

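The parts remain hidden, but there is no contact force 4 mm below stud-tip height. I'll continue by feel.

Request:
jog_arm:
  deltas:
    - [[-1, 0, 0, -0.1, 0], [-1, 0, 0, -0.1, 0], [-1, 0, 0, -0.1, 0], [-1, 0, 0, -0.1, 0], [-1, 0, 0, 0, 0], [-1, 0, 0, 0, 0]]

```text
time_s: 10.52
tcp_pos: [0.5138, 0.1816, 0.2046]
eef_rot: [180.0, 0.0, 174.9]
contact_force: [-0.6, 0.2, -1.7]
gripper_width: 0.0302
gripper_force: 40.0
```

Request:
jog_arm:
  deltas:
    - [[-1, 0, 0, -0.1, 0], [-1, 0, 0, -0.1, 0], [-1, 0, 0, -0.1, 0], [-1, 0, 0, -0.1, 0], [-1, 0, 0, -0.1, 0], [-1, 0, 0, -0.1, 0], [-1, 0, 0, 0, 0], [-1, 0, 0, 0, 0]]

```text
time_s: 11.52
tcp_pos: [0.5138, 0.1816, 0.1986]
eef_rot: [180.0, 0.0, 174.9]
contact_force: [-0.3, 0.1, -2.2]
gripper_width: 0.03
gripper_force: 40.0
```

Request:
jog_arm:
  deltas:
    - [[-1, 0, 0, -0.1, 0], [-1, 0, 0, -0.1, 0], [-1, 0, 0, -0.1, 0], [-1, 0, 0, -0.1, 0], [-1, 0, 0, -0.1, 0], [-1, 0, 0, -0.1, 0], [-1, 0, 0, 0, 0], [-1, 0, 0, 0, 0]]
  force: 55

```text
time_s: 12.52
tcp_pos: [0.5138, 0.1815, 0.1927]
eef_rot: [180.0, 0.0, 174.9]
contact_force: [-1.5, -0.3, 2.0]
gripper_width: 0.0296
gripper_force: 55.0
```

Request:
jog_arm:
  deltas:
    - [[-1, 0, 0, -0.1, 0], [-1, 0, 0, -0.1, 0], [-1, 0, 0, -0.1, 0], [-1, 0, 0, -0.1, 0], [-1, 0, 0, -0.1, 0], [-1, 0, 0, 0, 0], [-1, 0, 0, 0, 0]]

```text
time_s: 13.4
tcp_pos: [0.5139, 0.1815, 0.1877]
eef_rot: [180.0, 0.0, 174.9]
contact_force: [-2.5, -0.7, 4.8]
gripper_width: 0.0294
gripper_force: 55.0
```

Request:
jog_arm:
  deltas:
    - [[-1, -0.05, 0, -0.05, 0], [-1, 0, 0, -0.1, 0], [-1, 0, 0, -0.05, 0], [-1, 0, 0, 0, 0], [-1, 0, 0, 0, 0]]

```text
time_s: 14.02
tcp_pos: [0.5138, 0.1816, 0.186]
eef_rot: [180.0, 0.1, 174.9]
contact_force: [-1.9, -1.6, 6.7]
gripper_width: 0.0295
gripper_force: 55.0
```

```bash
python3 - <<'E'
from plant import r
s=r.get_state();print(s["contact_force"],s["moment"],s["tcp_pos"],s["eef_rot"])
E
```

```text
[-1.87058777 -1.6242838   6.72462706] [-0.45817576  0.58177016 -0.02538164] [0.51377874 0.18155412 0.1860374 ] [1.79987200e+02 5.85398213e-02 1.74899407e+02]
```

Request:
jog_arm:
  deltas:
    - [[-1, -0.05, -0.05, 0, 0], [-1, 0, 0, 0, 0], [-1, 0, 0, 0, 0], [-1, 0, 0, 0, 0]]

```text
time_s: 14.52
tcp_pos: [0.5137, 0.1815, 0.1863]
eef_rot: [179.9, 0.1, 174.9]
contact_force: [-0.7, 0.9, 5.6]
gripper_width: 0.0297
gripper_force: 55.0
```

```bash
python3 - <<'E'
from plant import r
s=r.get_state();print(s["contact_force"],s["moment"],s["tcp_pos"],s["eef_rot"])
E
```

```text
[-0.73590373  0.90005802  5.63271359] [-0.01594183  0.25512706  0.01545825] [0.51371502 0.1815052  0.1862581 ] [1.79938603e+02 1.12349748e-01 1.74911900e+02]
```

Request:
jog_arm:
  deltas:
    - [[-1, 0, 0, -0.05, 0], [-1, 0, 0, -0.05, 0], [-1, 0, 0, -0.05, 0], [-1, 0, 0, -0.05, 0], [-1, 0, 0, 0, 0], [-1, 0, 0, 0, 0]]

```text
time_s: 15.28
tcp_pos: [0.5137, 0.1815, 0.1844]
eef_rot: [179.9, 0.1, 174.9]
contact_force: [-1.7, 0.9, 7.3]
gripper_width: 0.0297
gripper_force: 55.0
```

Request:
jog_arm:
  deltas:
    - [[-1, 0, 0, -0.05, 0], [-1, 0, 0, -0.05, 0], [-1, 0, 0, 0, 0], [-1, 0, 0, 0, 0]]

```text
time_s: 15.78
tcp_pos: [0.5137, 0.1815, 0.1835]
eef_rot: [179.9, 0.1, 174.9]
contact_force: [-1.1, 0.2, 7.9]
gripper_width: 0.0296
gripper_force: 55.0
```

Request:
jog_arm:
  deltas:
    - [[-1, 0, 0, -0.05, 0], [-1, 0, 0, 0, 0], [-1, 0, 0, 0, 0]]

```text
time_s: 16.15
tcp_pos: [0.5138, 0.1815, 0.183]
eef_rot: [179.9, 0.1, 174.9]
contact_force: [-0.5, -0.4, 7.1]
gripper_width: 0.0299
gripper_force: 55.0
```

Request:
jog_arm:
  deltas:
    - [[-1, 0, 0, -0.05, 0], [-1, 0, 0, 0, 0], [-1, 0, 0, 0, 0]]

```text
time_s: 16.52
tcp_pos: [0.5138, 0.1815, 0.1826]
eef_rot: [179.9, 0.1, 174.9]
contact_force: [-1.4, 0.3, 7.9]
gripper_width: 0.0295
gripper_force: 55.0
```

Request:
jog_arm:
  deltas:
    - [[-1, 0, 0, -0.03, 0], [-1, 0, 0, 0, 0], [-1, 0, 0, 0, 0]]

```text
time_s: 16.9
tcp_pos: [0.5138, 0.1815, 0.1825]
eef_rot: [179.9, 0.1, 174.9]
contact_force: [-1.7, -0.3, 10.0]
gripper_width: 0.0298
gripper_force: 55.0
```

Request:
jog_arm:
  deltas:
    - [[-1, 0, 0, -0.03, 0], [-1, 0, 0, 0, 0], [-1, 0, 0, 0, 0], [-1, 0, 0, 0, 0]]

```text
time_s: 17.4
tcp_pos: [0.5138, 0.1815, 0.1825]
eef_rot: [179.9, 0.1, 174.9]
contact_force: [-3.2, 0.8, 12.3]
gripper_width: 0.0295
gripper_force: 55.0
```

Request:
jog_arm:
  deltas:
    - [[-1, 0, 0, -0.02, 0], [-1, 0, 0, 0, 0], [-1, 0, 0, 0, 0], [-1, 0, 0, 0, 0]]

```text
time_s: 17.9
tcp_pos: [0.5138, 0.1815, 0.1825]
eef_rot: [179.9, 0.1, 174.9]
contact_force: [-4.0, -0.1, 14.4]
gripper_width: 0.0296
gripper_force: 55.0
```

```bash
python3 - <<'E'
from plant import r
for i in range(4):
    r.capture("side"); s=r.get_state();print(s["contact_force"],s["moment"],s["tcp_pos"],s["eef_rot"])
E
```

```text
[-4.39666755 -0.32683814 13.72489621] [-0.16774413  1.59230072 -0.06085164] [0.51378235 0.18152126 0.18247837] [1.79926883e+02 1.48928015e-01 1.74929272e+02]
[-3.57533846 -0.63406526 13.69275507] [-0.22590238  1.62407862  0.01623826] [0.51378244 0.18150323 0.18248057] [1.79927826e+02 1.47242521e-01 1.74925084e+02]
[-3.70735882  0.22875138 13.72079089] [-0.18514723  1.6052895  -0.04489516] [0.51380894 0.18151109 0.18248328] [1.79926530e+02 1.48296124e-01 1.74925873e+02]
[-4.43225812 -0.27726085 13.63935741] [-0.17727395  1.60710149 -0.06648914] [0.51379645 0.18154722 0.18247955] [1.79926277e+02 1.47561438e-01 1.74927371e+02]
```

Seated (z stopped at 0.1825 m), but the -4 N side load and the pitching moment suggest uneven bearing. I'll relieve these.

Request:
jog_arm:
  deltas:
    - [[-1, -0.05, 0, 0, 0], [-1, -0.05, 0, 0, 0], [-1, 0, 0, 0, 0], [-1, 0, 0, 0, 0]]

```text
time_s: 18.6
tcp_pos: [0.5137, 0.1816, 0.1826]
eef_rot: [179.9, 0.2, 174.9]
contact_force: [0.7, -2.3, 11.2]
gripper_width: 0.0295
gripper_force: 55.0
```

```bash
cat > st.py <<'E'
from plant import r
import numpy as np
s=[]
for i in range(4): r.capture("side"); s.append(r.get_state())
for k in("contact_force","moment","tcp_pos","eef_rot"): print(k,np.mean([q[k] for q in s],0).round(4))
E
python3 st.py
```

```text
contact_force [-0.0181 -1.4316 10.9671]
moment [-0.6532 -0.0359  0.0036]
tcp_pos [0.5137 0.1815 0.1826]
eef_rot [179.9119   0.2343 174.9338]
```

Request:
jog_arm:
  deltas:
    - [[-1, -0.02, -0.02, -0.03, 0], [-1, -0.02, -0.02, -0.03, 0], [-1, 0, 0, 0, 0], [-1, 0, 0, 0, 0]]

```text
time_s: 19.3
tcp_pos: [0.5137, 0.1815, 0.1825]
eef_rot: [179.9, 0.3, 174.9]
contact_force: [-0.7, -0.8, 14.9]
gripper_width: 0.0292
gripper_force: 55.0
```

```bash
python3 st.py
```

```text
contact_force [ 0.3395 -0.6541 14.3539]
moment [-0.3496  0.2151 -0.0591]
tcp_pos [0.5137 0.1815 0.1825]
eef_rot [179.8677   0.2906 174.9454]
```

Request:
jog_arm:
  deltas:
    - [[-1, -0.02, -0.03, 0, 0], [-1, 0, 0, 0, 0], [-1, 0, 0, 0, 0], [-1, 0, 0, 0, 0]]

```text
time_s: 20.0
tcp_pos: [0.5137, 0.1815, 0.1826]
eef_rot: [179.8, 0.3, 174.9]
contact_force: [1.2, 0.5, 14.4]
gripper_width: 0.0297
gripper_force: 55.0
```

```bash
python3 st.py; python3 - <<'E'
from h import *
t=r.capture("top");s=r.capture("side")
f=lambda im,x,y,w,h,k:cv2.resize(im[y:y+h,x:x+w],None,fx=k,fy=k,interpolation=cv2.INTER_CUBIC)
cv2.imwrite("pics/g5.png",np.hstack([f(t,145,190,70,100,5),f(s,200,200,90,100,5)]))
E
```

```text
contact_force [ 0.6304  0.5772 13.6436]
moment [-0.0314  0.0312 -0.0643]
tcp_pos [0.5137 0.1815 0.1826]
eef_rot [179.8378   0.3122 174.9479]
```

View pics/g5.png

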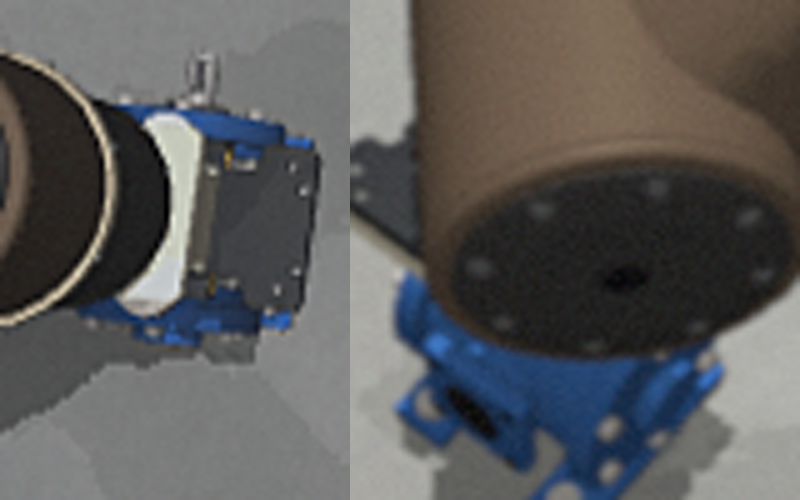

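The view shows the hand over the pump with the bonnet hidden beneath it. Moments are near zero, z is steady and the push is 13.6 N plus the 2 N bonnet weight. Handing in.

```bash
python3 -c "
from plant import r
print(r.close_job())"
```

```text
the job is handed in; nothing more can be done
None
```

I put the bonnet over both studs, eased it down to the seat and handed in the job still gripping it. The arm was pushing down about 14 N (15–16 N on the seat with the bonnet's weight); that it is flush I judged from height, force and moment readings, because the arm hid it from both cameras.

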